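# Load the label roll on its spindle and close the keeper

### The job

The label printer at the cheese counter needs a new roll: take the short paper roll with the wide core out of its cradle and thread it onto the holder's slanting spindle, fully home against the flange, and let go of it there. Then turn the keeper knob until it clicks over to its stop and the keeper arm stands across the roll's end. Leave the long roll and everything else on the counter where it is.

Things in the scene. Friction and masses are not known exactly. Their poses are not given: they have to be found in the camera images.
- roll: the roll to load: rigid, tightly wound plain paper roll, outside diameter 56 mm, 60 mm long, with a 24 mm bore right through, 80 to 150 g. Origin at its centre; y is its axis (either end may go first). It starts lying level in a black cradle, axis 37 mm above the counter; cradle 70 x 100 x 6 mm, its two low steel bars do not stick out beside the roll
- stand: aluminium label-roll holder fixed to the counter. Origin on the counter, z up. Base plate 8 mm high, x -140 to +62, y -80 to +70 mm. Carries an upright, a spindle and a pillar with the keeper. A roll home on the spindle has its centre at x 0, y 0 (1 mm either way)
- root_foot (a point): point on the counter straight under the spindle's root (stand x 0, y +30), axes as the stand's. The steel spindle, 20 mm thick, 58 mm long, flat end, starts there at the face of a 50 mm flange and runs toward -y, rising at 0.21 rad. Its root's height, 115 to 145 mm, is set anew each time and NO READING GIVES IT: look or feel for it. It is clamped: 30 N do not move it
- upright_top (a point): top centre of the slotted upright behind the flange: 150 mm high, 68 mm wide along the stand's x, 12 mm thick along y (y +51 to +63); the spindle is clamped in its slot
- knob_grip (a point): on the black bar knob of the keeper, on its upright turning axis (stand x -85, y -42), 139 mm above the counter. The bar is 40 mm long, 14 mm thick and stands from 122 to 150 mm above the counter
- keeper_end (a point): outer end of the keeper arm at mid height: a steel plate 4 mm thick under the knob, reaching 70 mm from the knob's axis, the outer 25 mm of it 100 to 140 mm above the counter. It clears the roll's end only if the roll is home to within about 5 mm
- keeper (a joint): turn of the keeper, rad: 0 open, 1.4 closed (stop), counter-clockwise seen from above. Knob bar and arm both point at (value - 1.4) from the stand's +x: at 0 nearly toward its -y, at 1.4 along +x across the roll's end. An over-centre spring resists with up to 0.1 N m until 0.7 rad, then snaps it on to the stop and holds it; let go before 0.7 it springs back
- spare: the other paper roll: same 56 mm outside diameter, but 90 mm long and with a narrow 16 mm bore that does not fit the spindle; lies in the other cradle. Leave it. Origin at its centre, y along its axis
- wedge: bystander: wrapped slice of cheese, 110 mm from point to rind, 60 mm high, origin on its underside
- half: bystander: half wheel of orange cheese, 75 mm radius, 50 mm high, origin on its underside
- jar: bystander: jar, 60 mm diameter, 75 mm high, origin under its centre
- knife: bystander: flat cheese server with a wooden handle, 200 mm long, lying on the counter
- tagblock: bystander: plain wooden block 50 x 90 x 30 mm, origin under its centre
- bowl: bystander: white bowl, 90 mm across, 45 mm high, origin under its centre
Things that resemble listed ones, but are neither listed nor needed, are in the scene too. Leave any red look-alike of the roll alone.

How it is judged (in metres and radians):
On the way:
1. the short roll is on the spindle, home against the flange, released, with the keeper still open (x of roll in the frame of stand between -0.007 and 0.007 m and y of roll in the frame of stand between -0.006 and 0.007 m and height (world z) of roll between 0.11 and 0.16 m and angle between roll's own y axis and vertical between 1.22 and 1.92 rad and linear speed of roll below 0.02 m/s and contact force between roll and stand above 0.3 N and contact force between the fingers and roll below 0.1 N and value of joint keeper below 0.4 rad), for 0.2 s.
At the end, for the whole second after the job is handed in: The short roll hangs at rest on the spindle, its centre within 6 mm of home along the spindle and 7 mm across it, its axis slanting with the spindle; the keeper knob is past its click, at more than 1.15 of 1.4 rad (x of roll in the frame of stand between -0.007 and 0.007 m and y of roll in the frame of stand between -0.006 and 0.007 m and height (world z) of roll between 0.11 and 0.16 m and angle between roll's own y axis and vertical between 1.22 and 1.92 rad and linear speed of roll below 0.02 m/s and contact force between roll and stand above 0.3 N and value of joint keeper above 1.15 rad); the robot touches nothing.
It fails at once if the long roll is moved by more than 30 mm (distance of spare from where it was at the start of the episode above 0.03 m).
It fails at once if any other thing on the counter is moved by more than 30 mm (distance of any of wedge, half, jar, knife, tagblock, bowl from where it was at the start of the episode above 0.03 m).
It also fails if it takes over 64 s, if anything falls off the work surface, if the arm or the gripper's body presses on something with over 40 N, if the wrist force passes 120 N, or if a joint passes its speed limit or range.

### The arm

A 6-joint arm with a two-finger parallel gripper is mounted at the origin on the work surface. World frame = base frame: x ahead of the robot, y to its left, z up, the work surface at z = 0. Lengths are in mm, angles in rad, forces in N, time in s.
With the tool pointing down it reaches from about 275 to 1000 mm from the base axis. Payload 8.4 kg.
Tool frame: the origin (TCP) lies on the centre line of the jaws, within the pads' length; the fingertips stand 17 mm ahead of it and the grasp point (between the pads) lies 2 mm behind it (r.tcp_to_tips is the z of the fingertips in the tool frame, in mm); z points along the fingers, y is the direction in which the jaws open and shut (so a half turn about z gives the same grasp; the last joint's range is limited). The gripper opens to 85 mm and grips with 20 to 120 N. Pads are 22 mm wide; open, the fingers measure 114 mm over their backs; the gripper's body (76 mm by 85 mm) begins 54 mm behind the grasp point. The pads swing forward as they close: fully open they stand 13 mm farther back than shut.
Start: joints at [-1.308, 0.353, 1.633, -0, 1.155, -0.002], TCP at [163.571, -603.218, 248.281] pointing down, gripper open.
Joint ranges: [-2.63, 2.63], [-0.92, 2.1], [0.06, 2.66], [-1.3, 4.44], [0, 2.69], [-3.02, 3.02]. Speed limits (rad/s): [2.22, 2.22, 2.79, 3.14, 3.14, 3.14].

### API

Orientations are given as [roll, pitch, yaw] about the fixed x, y, z axes, in that order (R = Rz(yaw) Ry(pitch) Rx(roll)).
In Python, from rig import r, cams, job gives the robot as it stands.
- The arm moves only by the tool drive_tool, never from a script. Its argument "deltas" is a list of rows, each a list of 4 numbers: the shift along the tool's x, y, z in cm, then the turn about the tool's z in rad. In form: [[x, y, z, roll], ...]. A call has 1 to 12 rows; each row shifts and turns the commanded pose from where the row before left it, along the tool's axes as they then stand; what a row does not reach is not made up. A row lasts 1/12 s, in which the tool goes at most 41.7 mm and 7.16 degrees, less where a joint would pass 70% of its speed; a pose out of reach is approached as far as the arm can. A call with a gripper value outside its range is refused whole. "jaw" is the closure, from 0 (fully open) to 1 (shut), set as the call begins (left out, the last holds). The fingers move at their own pace and stop on an object; "force" is the grip in N (left out, the last holds). Time passes only in rows, so rows that do not move let the fingers close. It gives the time, the measured TCP pose, the force and the opening at its end, in the units of the state.
- r.sense(): the state, without advancing time (a new reading comes with each control period).
- cams.grab_frame(name): name is "side" or "top"; returns (picture, depth): 420x560x3 uint8, red, green, blue; 420x560 float32, mm along the optical axis (not along the pixel's ray), 0 where there is no reading.
- cams.camera_params(name): a dict with "fx", "fy", "cx", "cy" (pixels), "R" (3x3) and "t" (3): a world point X has camera coordinates R X + t. Camera axes: x right, y down, z forward; pixel columns grow to the right and rows downward; lengths in mm; the calibration is good to about 2 mm. A picture is of the moment at which its call begins. camera_params takes no time and is no camera call.
- job.sign_off(): hands the job in, once; it reports no verdict.
The state is a dict: "clock": time; "qpos": joint angles; "qvel": joint speeds; "joint_efforts": joint torques, N m; "eef_pos": TCP position; "tcp_rot": TCP orientation; "contact_force": force on the tool from outside, world axes, zero at the start; "wrist_torque": the same for the moment, N m; "opening": opening from 0.0 (shut) to 1.0 (fully open).
Only numpy, scipy, OpenCV 4.12 (cv2) and the standard library are available. Lean on these libraries where they do the work, as an engineer would, in place of code of your own. Each camera call takes 0.05 s, during which the arm holds its last target. There are 200 camera calls.

## Working session

There is one attempt and no reset: what is moved stays moved. The work goes in short steps, Python scripts to look and compute and a tool call to move; the robot and the scene stay as the last step left them, time stands still between calls to the robot, and variables do not carry over. Pictures are saved under pics/ and viewed, about 8 in all and at most 12, crops included, and the job is handed in when it is done.

Besides the shell and the picture viewer there is one more tool, called after "Call:" as name([rows], argument=value, ...), one row to a line, values as JSON. drive_tool: Moves the arm, as the interface text tells. Its arguments: {"type":"object","properties":{"deltas":{"type":"array"},"jaw":{"type":"number"},"force":{"type":"number"}},"required":["deltas"]}

```bash
mkdir -p pics; ls
python3 - <<'E'
from rig import r,cams,job
import cv2,numpy as np
for n in("top","side"):
    p,d=cams.grab_frame(n); cv2.imwrite(f"pics/{n}0.png",p[:,:,::-1]); np.save(f"pics/{n}0.npy",d)
    print(n,cams.camera_params(n),(d>0).mean())
print(r.sense(),r.tcp_to_tips)
E
```

```text
pics
top {'fx': 479.58434742405814, 'fy': 479.58434742405814, 'cx': 283.896756623291, 'cy': 205.95413948467086, 'R': array([[ 0.01176081, -0.9999209 ,  0.00445802],
       [-0.9950426 , -0.01214349, -0.09870544],
       [ 0.09875177, -0.00327507, -0.99510671]]), 't': array([  10.06445104,  555.2189066 , 1088.3926488 ])} 0.9959396258503401
side {'fx': 388.13556936472895, 'fy': 388.13556936472895, 'cx': 272.677590586237, 'cy': 202.9587249268708, 'R': array([[-0.81486976, -0.57961791,  0.00550937],
       [-0.29607676,  0.40803775, -0.86362245],
       [ 0.49832301, -0.70537102, -0.50410902]]), 't': array([457.98149906, 253.79122378, 768.22220204])} 0.9956122448979592
{'clock': 0.1, 'qpos': array([-1.30838442e+00,  3.53605351e-01,  1.63405278e+00,  7.79052305e-06,
        1.15518270e+00, -2.38414310e-03]), 'qvel': array([ 0.00056678, -0.00148821,  0.00032197,  0.00051767,  0.00168135,
       -0.00063122]), 'joint_efforts': array([ 1.37327595e-03, -6.06355476e+01, -3.42817640e+01,  1.41393512e-04,
        3.92085043e-03, -5.36505786e-05]), 'eef_pos': array([ 163.478884  , -602.82879641,  247.62319641]), 'tcp_rot': array([-3.14034450e+00, -1.00991788e-05,  2.64792897e-01]), 'contact_force': array([ 0.2833089 ,  0.01536576, -0.0597163 ]), 'wrist_torque': array([0.06101666, 0.02539994, 0.04621106]), 'opening': 1.0004451417945945} 17.0
```

View pics/top0.png

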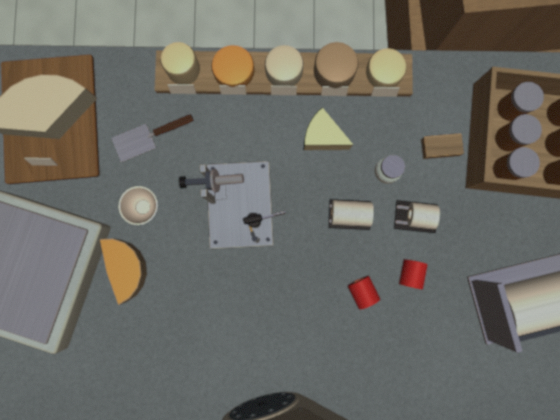

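View pics/side0.png

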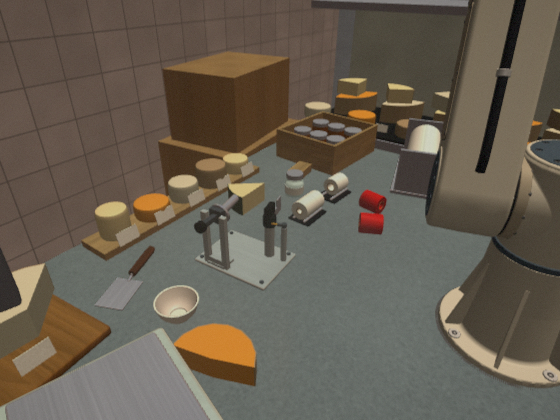

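The top view (1) shows the stand plate at (240,205), with the spindle running right from its flange at (210,180) to a tip near (243,179). The knob is at (253,219). The side view (2) shows the same stand.

Things that could be taken for the roll, by top pixel:
- the roll at (424,216), about 28 px or 62 mm long
- the roll at (351,213), about 42 px or 92 mm long, which is the spare
- the red look-alikes at (364,292) and (414,274)
- the big roll in the tray at (535,300)

I choose (424,216) and will check it in a crop.

```bash
cat > h.py <<'E'
import numpy as np,cv2
from rig import r,cams,job
def cloud(n,d):
    c=cams.camera_params(n); v,u=np.mgrid[:420,:560]
    P=np.stack([(u-c['cx'])/c['fx']*d,(v-c['cy'])/c['fy']*d,d],-1)
    return (P-c['t'])@c['R']
def proj(n,X):
    c=cams.camera_params(n); p=np.asarray(X)@c['R'].T+c['t']
    return p[...,:2]/p[...,2:]*c['fx']+[c['cx'],c['cy']]
E
python3 - <<'E'
from h import *
np.set_printoptions(precision=1,suppress=True)
t=cv2.imread("pics/top0.png");s=cv2.imread("pics/side0.png")
A=cloud("top",np.load("pics/top0.npy"));B=cloud("side",np.load("pics/side0.npy"))
a=cv2.resize(t[155:265,165:295],(780,660)[:2],interpolation=2)[:, :]
b=cv2.resize(t[185:245,320:450],(780,360),interpolation=2)
a=cv2.resize(t[155:260,170:290],(440,385),interpolation=2); b=cv2.resize(t[190:240,390:450],(360,300),interpolation=2)
c=cv2.resize(s[160:290,180:360],(415,300),interpolation=2)
im=np.zeros((600,800,3),np.uint8); im[:300,:360]=b; im[:385,360:]=a; im[300:,:360]=cv2.resize(s[165:290,190:340],(360,300),interpolation=2)
cv2.imwrite("pics/crop1.png",im)
hsv=cv2.cvtColor(t,cv2.COLOR_BGR2HSV)
for nm,(u0,u1,v0,v1) in dict(short=(390,450,195,240),long=(322,385,195,240)).items():
    Q=A[v0:v1,u0:u1]; m=(hsv[v0:v1,u0:u1,2]>130)&(Q[...,2]>25)
    q=Q[m]; rc=cv2.minAreaRect(q[:,:2].astype(np.float32)); print(nm,m.sum(),rc,np.percentile(q[:,2],[5,50,98]), q.mean(0))
# base plate
Q=A[150:260,170:290]; m=(Q[...,2]>3)&(Q[...,2]<14)
q=Q[m]; print("plate",cv2.minAreaRect(q[:,:2].astype(np.float32)),np.median(q[:,2]))
for v in range(164,198,3): print(v,[f"{z:.0f}" for z in A[v,176:250:3,2]])
print("spindle");
for u in range(206,250,3): 
    v=160+np.argmax(A[160:200,u,2]); print(u,v,A[v,u])
print("knob",[ (A[v,u]) for u,v in((253,219),(250,219),(256,219),(270,216),(283,213))])
E
```

```text
short 575 ((507.421630859375, -155.0837860107422), (59.405487060546875, 367.77703857421875), 10.447021484375) [46.  59.9 66.2] [ 533.4 -301.5   60.1]
long 859 ((516.5836791992188, -76.5061264038086), (74.51678466796875, 229.26075744628906), 18.506214141845703) [47.6 60.  67. ] [ 536.7 -137.3   66.4]
plate ((560.6651611328125, 147.10360717773438), (260.1474914550781, 285.1761779785156), 0.666975736618042) 6.933883303010841
164 ['-5', '2', '-1', '2', '-1', '-1', '-2', '1', '149', '149', '3', '8', '6', '8', '10', '10', '11', '8', '9', '5', '7', '1138', '7', '7', '7']
167 ['-1', '-5', '2', '-0', '-1', '1', '2', '2', '150', '146', '125', '10', '7', '11', '7', '6', '10', '10', '3', '7', '5', '10', '7', '9', '7']
170 ['-1', '-0', '-0', '1', '2', '-1', '2', '-5', '152', '151', '128', '84', '154', '139', '3', '5', '4', '6', '5', '8', '4', '8', '5', '10', '8']
173 ['-5', '-2', '-0', '-0', '-2', '-1', '-6', '-1', '-2', '128', '153', '156', '158', '143', '126', '8', '6', '4', '8', '6', '4', '149', '10', '6', '6']
176 ['0', '146', '147', '134', '0', '1', '-4', '3', '-1', '1', '155', '156', '158',
[... 1077 characters left out ...]
0', '4', '-4', '128', '130', '102', '53', '13', '10', '15', '15', '7', '10', '6', '7', '5', '10', '6', '8']
spindle
206 194 [ 444.9   20.4 1137.8]
209 181 [592.  172.3 157.4]
212 181 [591.3 165.3 162.7]
215 177 [601.7 161.2 150.2]
218 177 [601.6 154.8 151. ]
221 166 [ 444.9   20.4 1137.8]
224 177 [600.9 141.7 156.4]
227 179 [597.  135.5 155.3]
230 179 [596.8 129.2 156.7]
233 176 [602.9 122.9 158.6]
236 179 [596.3 116.3 161.1]
239 164 [ 444.9   20.4 1137.8]
242 175 [605.8 104.7 154.7]
245 185 [605.4 109.4  11.9]
248 179 [619.7 102.5  12.3]
knob [array([515. ,  80.5, 151.5]), array([515.5,  87.2, 142.8]), array([515.4,  74.5, 146.9]), array([524.7,  46.6, 110.8]), array([531. ,  18.7, 117.6])]
```

View pics/crop1.png

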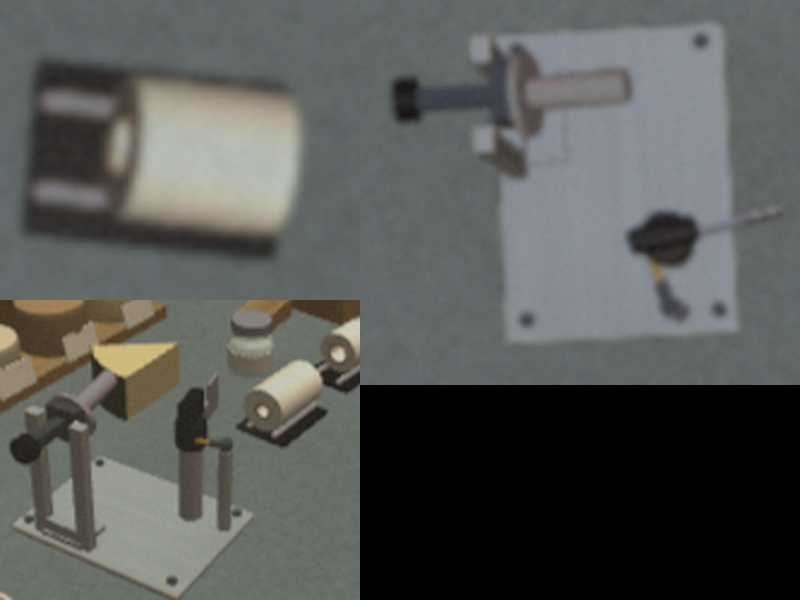

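Crop (3): the right-hand roll, at (424,216) in the top view, is the short one with the wide core. The spindle, knob and keeper arm (open, pointing right) are all clear. Next come robust cylinder fits.

```bash
cat > m.py <<'E'
from h import *
from scipy.optimize import least_squares
def stand(A):
    m=((A[...,2]>3.5)&(A[...,2]<15)).astype(np.uint8); k=np.zeros_like(m);k[150:260,195:285]=1
    m=cv2.morphologyEx(cv2.medianBlur(m*k,5),cv2.MORPH_OPEN,np.ones((5,5)))
    cs,_=cv2.findContours(m,0,1); c=max(cs,key=cv2.contourArea)[:,0]
    c=cv2.convexHull(c)[:,0]; cp=cams.camera_params("top")
    ray=np.c_[(c-[cp['cx'],cp['cy']])/cp['fx'],np.ones(len(c))]@cp['R']; o=-cp['R'].T@cp['t']
    X=o+ray*((8-o[2])/ray[:,2])[:,None]
    return cv2.minAreaRect(X[:,:2].astype(np.float32))
def cyl(q,R,slope,x0,z0=None):
    y0=np.median(q[:,1])
    f=lambda p:(p[2] if z0 is None else z0)+slope*-(q[:,1]-y0)+np.sqrt(np.maximum(R*R-(q[:,0]-p[0]-p[1]*(q[:,1]-y0))**2,0))/np.cos(np.arctan(slope))-q[:,2]
    s=least_squares(f,[x0,0,np.median(q[:,2])-R],loss='soft_l1',f_scale=2)
    return y0,s.x,np.median(abs(s.fun))
E
python3 - <<'E'
from m import *
np.set_printoptions(precision=3,suppress=True)
t=cv2.imread("pics/top0.png"); A=cloud("top",np.load("pics/top0.npy"))
print("plate",stand(A))
Q=A[165:195,214:246].reshape(-1,3); q=Q[(Q[:,2]>142)&(Q[:,2]<170)&(Q[:,1]<152)&(abs(Q[:,0]-597)<9)]
print("spindle",len(q),cyl(q,10,np.tan(.21),597), "tip y",np.percentile(q[:,1],[1,3,99]))
hsv=cv2.cvtColor(t,cv2.COLOR_BGR2HSV)
for nm,(u0,u1) in dict(short=(390,450),long=(322,385)).items():
    Q=A[195:240,u0:u1]; m=(hsv[195:240,u0:u1,2]>130)&(Q[...,2]>48)&(Q[...,2]<72); q=Q[m]
    print(nm,len(q),cyl(q,28,0,530,37),"y ext",np.percentile(q[:,1],[1,99]))
Q=A[205:235,238:268].reshape(-1,3); q=Q[(Q[:,2]>143)&(Q[:,2]<157)]; rc=cv2.minAreaRect(q[:,:2].astype(np.float32)); print("knob",len(q),np.median(q,0),rc)
# flange, upright
Q=A[160:200,195:222].reshape(-1,3); q=Q[(Q[:,2]>143)&(Q[:,2]<154)&(abs(Q[:,0]-597)>24)]; print("upright",np.median(q,0),np.ptp(q,0),(q[:,0].min()+q[:,0].max())/2)
# side view spindle + roll check
B=cloud("side",np.load("pics/side0.npy")).reshape(-1,3)
q=B[(abs(B[:,0]-597)<14)&(B[:,1]<150)&(B[:,1]>90)&(B[:,2]>100)&(B[:,2]<175)]
for y in(105,115,125,135,145):
    k=q[abs(q[:,1]-y)<5]; print(y,len(k),np.percentile(k[:,2],[2,97]),np.percentile(k[:,0],[2,97]))
E
```

```text
plate ((561.322265625, 123.4434585571289), (201.45362854003906, 147.8070068359375), 2.946298122406006)
spindle 196 (np.float64(127.29398093193049), array([600.162,  -0.052, 145.628]), np.float64(1.3930621052551402)) tip y [103.355 104.41  150.785]
short 533 (np.float64(-302.33752842236646), array([537.671,   0.097,  32.334]), np.float64(1.8146593047538246)) y ext [-330.752 -273.776]
long 803 (np.float64(-137.80102408301045), array([541.352,   0.033,  32.352]), np.float64(1.7563029969764088)) y ext [-181.839  -95.078]
knob 128 [517.198  82.979 148.255] ((517.2787475585938, 83.62130737304688), (14.144560813903809, 39.8056755065918), 12.819476127624512)
upright [571.932 187.668 148.247] [67.666 31.332  7.796] 595.7055727360298
105 25 [149.457 162.322] [590.807 605.133]
115 29 [147.45 160.24] [588.985 604.393]
125 32 [144.422 158.719] [588.432 605.24 ]
135 33 [141.699 156.914] [587.292 605.062]
145 23 [142.845 153.287] [588.301 603.226]
```

```bash
cat >> h.py <<'E'
def go(x,y,z,psi=None):
    "remaining shift in tool axes (cm) and turn to a TCP target"
    from scipy.spatial.transform import Rotation as Ro
    s=r.sense(); R=Ro.from_euler('xyz',s['tcp_rot']).as_matrix()
    d=R.T@(np.array([x,y,z])-s['eef_pos'])/10; t=None if psi is None else -(psi-s['tcp_rot'][2])
    print("t",round(s['clock'],2),"pos",s['eef_pos'].round(1),"rot",s['tcp_rot'].round(4),"F",s['contact_force'].round(1),"open",round(s['opening'],3),"->",d.round(2),t)
E
python3 - <<'E'
from h import *
A=cloud("top",np.load("pics/top0.npy"))
for f in np.linspace(0,1,7):
    p=np.array([163.5,-603])*(1-f)+np.array([537.7,-302.3])*f
    m=(np.hypot(A[...,0]-p[0],A[...,1]-p[1])<80)&(A[...,2]<500)
    print(p.round(),np.percentile(A[m][:,2],99) if m.any() else None)
go(537.7,-302.3,150,1.474)
E
```

```text
[ 164. -603.] 2.9059269320392365
[ 226. -553.] 113.37412094011025
[ 288. -503.] 149.80646403087658
[ 351. -453.] 150.11490017992287
[ 413. -403.] 149.46531257715534
[ 475. -352.] 63.8610646738429
[ 538. -302.] 64.90119895068572
t 0.1 pos [ 163.5 -602.8  247.6] rot [-3.1403 -0.      0.2648] F [ 0.3  0.  -0.1] open 1.0 -> [ 43.98 -19.2    9.79] -1.2092071030867722
```

Call:
drive_tool([
  [0,0,0,-0.12],
  [0,0,0,-0.12],
  [0,0,0,-0.12],
  [0,0,0,-0.12],
  [0,0,0,-0.12],
  [0,0,0,-0.12],
  [0,0,0,-0.12],
  [0,0,0,-0.12],
  [0,0,0,-0.12],
  [0,0,0,-0.12],
  [0,0,0,0],
], jaw=0)

```text
clock: 1.02
eef_pos: [163.5, -603.0, 247.9]
tcp_rot: [-3.141, -0.001, 1.47]
contact_force: [-1.0, -0.6, -0.6]
opening: 0.998
```

```bash
python3 -c "
from h import *
go(537.7,-302.3,150,1.474)"
```

```text
t 1.02 pos [ 163.5 -603.   247.9] rot [-3.1413e+00 -8.0000e-04  1.4703e+00] F [-1.  -0.6 -0.6] open 0.998 -> [33.66 34.22  9.8 ] -0.003652846962297618
```

Call:
drive_tool([
  [1.5,1.5,0,0],
  [2.5,2.6,0,0],
  [2.8,2.9,0,0],
  [2.8,2.9,0,0],
  [2.8,2.9,0,0],
  [2.8,2.9,0,0],
  [2.8,2.9,0,0],
  [2.8,2.9,0,0],
  [2.8,2.9,0,0],
  [2.8,2.9,0,0],
  [2.5,2.6,0,0],
  [1.5,1.5,0,0],
])

```text
clock: 2.02
eef_pos: [510.6, -331.6, 248.2]
tcp_rot: [3.141, -0.001, 1.462]
contact_force: [0.1, -0.4, -0.5]
opening: 1.0
```

Call:
drive_tool([
  [1.5,1.5,1.0,0],
  [1.5,1.4,2.0,0],
  [0,0,2.5,0],
  [0,0,2.5,0],
  [0,0,1,0],
  [0,0,0,0],
])

```text
clock: 2.52
eef_pos: [538.4, -306.4, 155.5]
tcp_rot: [-3.137, -0.002, 1.462]
contact_force: [-0.4, 0.9, -0.1]
opening: 1.004
```

Run:
```python
from m import *
go(537.7,-302.3,41,1.474)
for n in("side","top"):
    p,d=cams.grab_frame(n); cv2.imwrite(f"pics/{n}1.png",p[:,:,::-1])
t=cv2.imread("pics/side1.png")
cv2.imwrite("pics/side1c.png",cv2.resize(t[120:260,250:410],(640,560),interpolation=2))
```

```text
t 2.52 pos [ 538.4 -306.4  155.5] rot [-3.1368e+00 -2.1000e-03  1.4622e+00] F [-0.4  0.9 -0.1] open 1.004 -> [ 0.38 -0.06 11.45] -0.011849730090559119
```

View pics/side1c.png

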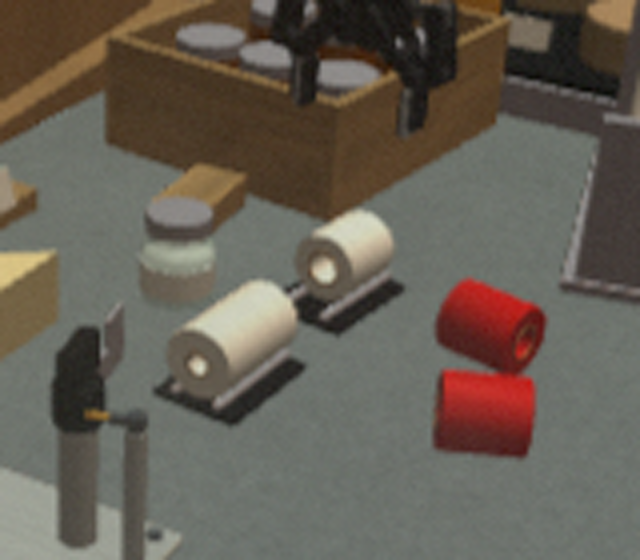

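Crop (4): the open fingers are above the short roll, with the wide bore visible at about (325,268) in the crop. I'll descend and grip lightly so the roll can pivot in the pads.

Call:
drive_tool([
  [0.4,0,2.0,-0.012],
  [0,0,3.0,0],
  [0,0,3.0,0],
  [0,0,2.5,0],
  [0,0,1.0,0],
  [0,0,0.4,0],
  [0,0,0,0],
])

```text
clock: 3.2
eef_pos: [540.9, -303.9, 40.0]
tcp_rot: [3.141, 0.0, 1.476]
contact_force: [0.2, 0.1, 0.4]
opening: 0.999
```

Call:
drive_tool([
  [0,0,0,0],
  [0,0,0,0],
  [0,0,0,0],
  [0,0,0,0],
  [0,0,0,0],
  [0,0,0,0],
  [0,0,0,0],
  [0,0,0,0],
], jaw=1, force=25)

```text
clock: 3.87
eef_pos: [537.1, -303.1, 40.8]
tcp_rot: [-3.136, -0.001, 1.477]
contact_force: [-16.7, 1.0, 15.7]
opening: 0.648
```

Call:
drive_tool([
  [0,0,-0.5,0],
  [0,0,-1.5,0],
  [0,0,-2.5,0],
  [0,0,-3,0],
  [0,0,-3,0],
  [0,0,-3,0],
  [0,0,-2.5,0],
  [0,0,-1,0],
  [0,0,0,0],
])

```text
clock: 4.62
eef_pos: [542.1, -304.3, 213.0]
tcp_rot: [3.136, 0.003, 1.477]
contact_force: [1.2, -0.6, -0.8]
opening: 0.642
```

Run:
```python
from m import *
go(604,50,190,1.622)
p,d=cams.grab_frame("side"); cv2.imwrite(f"pics/side2.png",p[:,:,::-1])
c=proj("side",[538,-302,205]).astype(int); print(c)
t=p[:,:,::-1][max(0,c[1]-60):c[1]+60,c[0]-80:c[0]+80]
cv2.imwrite("pics/side2c.png",cv2.resize(t,None,fx=4,fy=4,interpolation=2))
```

```text
t 4.62 pos [ 542.1 -304.3  213. ] rot [3.1356e+00 2.6000e-03 1.4767e+00] F [ 1.2 -0.6 -0.8] open 0.642 -> [35.86  2.82  2.23] -0.14526682088017062
[338 133]
```

View pics/side2c.png

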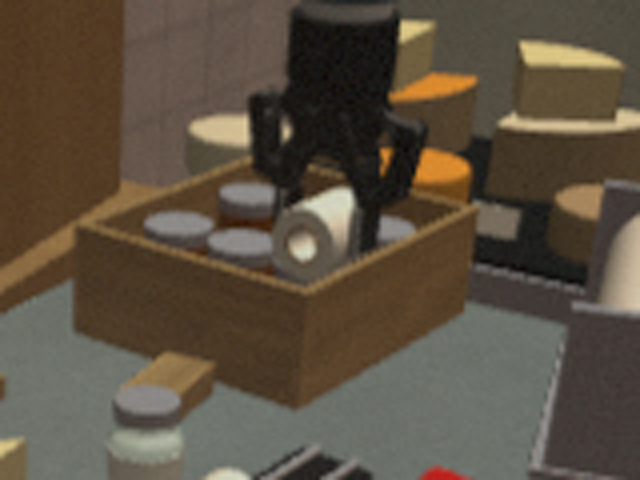

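Crop (5): the roll is held level and square between the pads, with its bore at about (302,245) in the crop. I'll carry it to the front of the spindle.

Call:
drive_tool([
  [0,0,0,-0.07],
  [1,0.3,0,-0.075],
  [2.5,0.6,0,0],
  [3.2,0.8,0,0],
  [3.2,0.8,0,0],
  [3.2,0.8,0,0],
  [3.2,0.8,0,0],
  [3.2,0.8,0,0],
  [3.2,0.8,0,0],
  [3.2,0.8,0,0],
  [3.2,0.8,0,0],
  [2.5,0.6,0,0],
])

```text
clock: 5.67
eef_pos: [603.1, 18.4, 206.9]
tcp_rot: [-3.139, -0.001, 1.622]
contact_force: [1.2, -0.1, -1.6]
opening: 0.642
```

Call:
drive_tool([
  [1.5,0.1,0.5,0],
  [0.5,0,1,0],
  [0,0,1.5,0],
  [0,0,1.5,0],
  [0,0,0,0],
  [0,0,0,0],
  [0,0,0,0],
])

```text
clock: 6.25
eef_pos: [603.7, 35.1, 164.0]
tcp_rot: [-3.141, 0.0, 1.621]
contact_force: [0.4, -0.3, -0.3]
opening: 0.644
```

Run:
```python
from m import *
go(604.6,40.4,154,1.622)
for n in("side","top"):
    p,d=cams.grab_frame(n); cv2.imwrite(f"pics/{n}3.png",p[:,:,::-1]); np.save(f"pics/{n}3.npy",d)
    c=proj(n,[604,80,150]).astype(int); o=c-[55,41]; print(n,o)
    t=p[:,:,::-1][o[1]:o[1]+84,o[0]:o[0]+110]
    cv2.imwrite(f"pics/{n}3c.png",cv2.resize(t,None,fx=7 if n=="side" else 4,fy=7 if n=="side" else 4,interpolation=2))
```

```text
t 6.25 pos [603.7  35.1 164. ] rot [-3.1409e+00  2.0000e-04  1.6209e+00] F [ 0.4 -0.3 -0.3] open 0.644 -> [0.52 0.11 1.  ] -0.0011040500573187284
side [184 152]
top [199 135]
```

View pics/side3c.png

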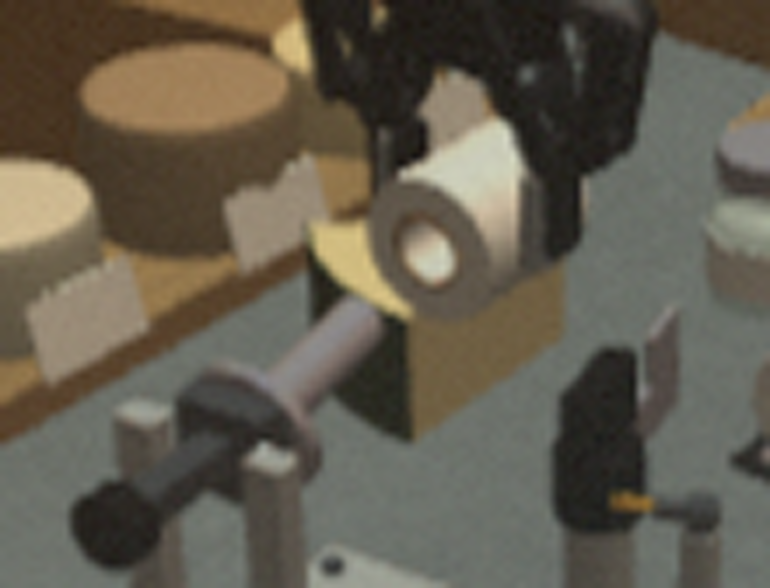

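Side crop (6): the roll's face ring is centred near (435,248), which is full-image (246.1,187.4). The spindle tip is near (368,312), lower and to the left. I'll fit both cylinders in the same view to get the relative offset.

Run:
```python
from m import *
np.set_printoptions(precision=2,suppress=True)
print("pred face px",proj("side",[602.1,66.3,160]), "pred tip centre",proj("side",[601.4,103.8,150.7]))
def fit(q,R,p0,slopefix=None):
    # axis through (x,y0,z), direction (a,1,b)
    y0=p0[1]
    def f(p):
        b=p[3] if slopefix is None else slopefix
        dv=np.array([p[2],1,b]); dv/=np.linalg.norm(dv)
        w=q-[p[0],y0,p[1]]; return np.linalg.norm(w-np.outer(w@dv,dv),axis=1)-R
    s=least_squares(f,[p0[0],p0[2],-.05,0 if slopefix is None else slopefix],loss='soft_l1',f_scale=1.5)
    return y0,s.x,len(q),np.median(abs(s.fun))
for n in("side","top"):
  A=cloud(n,np.load(f"pics/{n}3.npy")); im=cv2.imread(f"pics/{n}3.png"); h=cv2.cvtColor(im,cv2.COLOR_BGR2HSV)
  q=A[(abs(A[...,0]-603)<34)&(A[...,1]>0)&(A[...,1]<63)&(A[...,2]>125)&(A[...,2]<195)&(h[...,2]>110)]
  if len(q)>15: print(n,"roll",fit(q,28,(603,35.,160)),q[:,1].min(),q[:,1].max())
  q=A[(abs(A[...,0]-600)<14)&(A[...,1]>108)&(A[...,1]<150)&(A[...,2]>125)&(A[...,2]<172)]
  print(n,"spindle",fit(q,10,(600,130.,146),-np.tan(.21)),fit(q,10,(600,130.,146)))
# face ellipse in side image: dark warm-grey ring+bore -> contour
im=cv2.imread("pics/side3.png"); g=cv2.cvtColor(im,cv2.COLOR_BGR2HSV); print(g[187:189,236:258,2], g[175:200:3,246])
```

```text
pred face px [243.72 188.27] pred tip centre [234.06 197.86]
side roll (35.0, array([604.41, 160.74,  -0.05,   0.02]), 263, np.float64(1.0745562977630492)) 1.5179629211123713 62.881516874280585
side spindle (130.0, array([598.95, 146.13,  -0.07,  -0.21]), 122, np.float64(0.6348399344540043)) (130.0, array([598.93, 146.11,  -0.08,  -0.22]), 122, np.float64(0.6330762367054907))
top roll (35.0, array([606.83, 159.42,  -0.04,   0.01]), 80, np.float64(0.8547577097540824)) 5.1374601874208015 62.4085124246137
top spindle (130.0, array([600.  , 146.  ,  -0.05,  -0.21]), 0, np.float64(nan)) (130.0, array([600.  , 146.  ,  -0.05,   0.  ]), 0, np.float64(nan))
[[175 112  94  99  82 111 162 180 192 197 199 202 137 102  97  95  94 115
  141 139 134 130]
 [197 123  93  95  88 117 177 195 198 199 202 204 163 114  97  95  97 102
  129 129 123 114]] [[ 29  32 202]
 [ 27  29 156]
 [ 16  57  98]
 [ 15  83 104]
 [ 26  40 199]
 [ 35  24 201]
 [ 17  75  85]
 [ 18  60  93]
 [ 19  97 110]]
  return _methods._mean(a, axis=axis, dtype=dtype,
  ret = ret.dtype.type(ret / rcount)
```

Call:
drive_tool([
  [0,0.05,0.5,0],
  [0,0,0.5,0],
  [1,0,0,0],
  [1,0,0,0],
  [0.8,0,0,0],
  [0,0,0,0],
  [0,0,0,0],
])

```text
clock: 6.93
eef_pos: [603.0, 65.0, 154.4]
tcp_rot: [3.141, 0.0, 1.623]
contact_force: [-0.6, -0.3, -1.0]
opening: 0.646
```

```bash
python3 -c "
from h import *
go(603.2,65,153.6,1.622)"
```

```text
t 6.93 pos [603.   65.  154.4] rot [3.1414 0.     1.6234] F [-0.6 -0.3 -1. ] open 0.646 -> [-0.    0.02  0.08] 0.0014418493344394712
```

Call:
drive_tool([
  [0.3,0.02,0.08,0],
  [0.3,0,0,0],
  [0.3,0,0,0],
  [0.3,0,0,0],
  [0.3,0,0,0],
  [0,0,0,0],
  [0,0,0,0],
])

```text
clock: 7.52
eef_pos: [601.9, 79.6, 153.6]
tcp_rot: [-3.141, -0.001, 1.622]
contact_force: [-4.6, 3.8, 3.0]
opening: 0.645
```

Call:
drive_tool([
  [0.3,0,0.03,0],
  [0.3,0,0.05,0],
  [0,0,0,0],
  [0,0,0,0],
])

```text
clock: 7.85
eef_pos: [601.5, 85.0, 153.1]
tcp_rot: [-3.14, 0.0, 1.622]
contact_force: [-6.6, -0.6, 7.2]
opening: 0.64
```

Run:
```python
from m import *
go(601,90,152,1.622)
p,d=cams.grab_frame("side"); cv2.imwrite("pics/side4.png",p[:,:,::-1]); np.save("pics/side4.npy",d)
cv2.imwrite("pics/side4c.png",cv2.resize(p[152:236,184:294,::-1],None,fx=7,fy=7,interpolation=2))
```

```text
t 7.85 pos [601.5  85.  153.1] rot [-3.1404e+00  2.0000e-04  1.6219e+00] F [-6.6 -0.6  7.2] open 0.64 -> [ 0.51 -0.03  0.11] -8.491960138856669e-05
```

View pics/side4c.png

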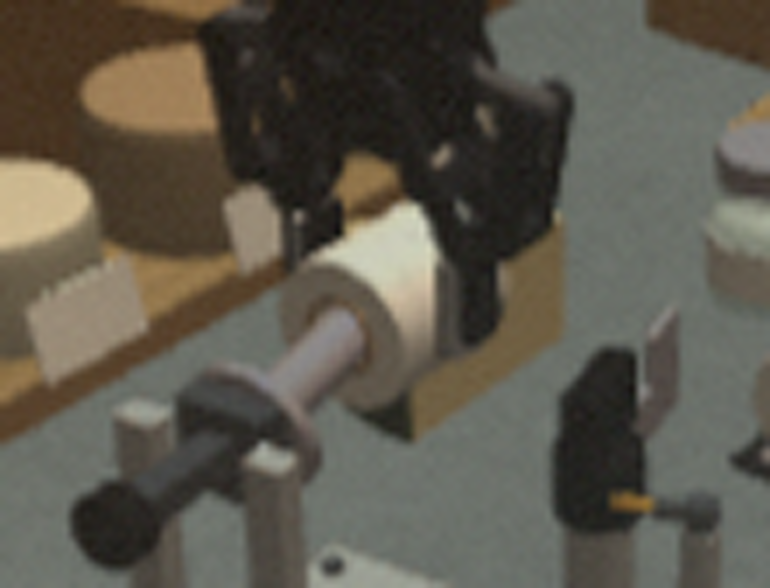

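Side crop (7): the spindle has entered the bore by about 13 mm. The force is about -6.6 N in x and +7.2 N in z. I'll ease -x and raise the TCP toward the coaxial line, so the lower lip pivots the roll nose-down.

Call:
drive_tool([
  [0,-0.1,-0.1,0],
  [0,0,-0.1,0],
  [0.1,0,-0.1,0],
  [0.1,0,-0.1,0],
  [0,0,0,0],
  [0,0,0,0],
])

```text
clock: 8.4
eef_pos: [600.7, 86.6, 156.2]
tcp_rot: [-3.141, 0.001, 1.622]
contact_force: [-0.5, -2.4, -4.4]
opening: 0.639
```

Call:
drive_tool([
  [0,0,-0.1,0],
  [0.1,0,-0.05,0],
  [0.2,0,0,0],
  [0.2,0,0,0],
  [0,0,0,0],
  [0,0,0,0],
])

```text
clock: 8.9
eef_pos: [600.2, 92.1, 157.8]
tcp_rot: [-3.14, -0.0, 1.622]
contact_force: [-1.2, -1.0, -8.1]
opening: 0.64
```

Call:
drive_tool([
  [0.3,0,0.06,0],
  [0.3,0,0.06,0],
  [0.3,0,0.06,0],
  [0,0,0,0],
  [0,0,0,0],
])

```text
clock: 9.32
eef_pos: [599.9, 101.4, 156.0]
tcp_rot: [-3.141, -0.001, 1.622]
contact_force: [-2.1, 1.6, -11.2]
opening: 0.641
```

```bash
cat > f.py <<'E'
from m import *
import sys
np.set_printoptions(precision=2,suppress=True)
go(600,129.3,149,1.622); y0=r.sense()['eef_pos'][1]
p,d=cams.grab_frame("side"); A=cloud("side",d); h=cv2.cvtColor(p,cv2.COLOR_RGB2HSV)
cv2.imwrite(f"pics/{sys.argv[1]}.png",p[:,:,::-1])
q=A[(abs(A[...,0]-601)<34)&(A[...,1]>y0-35)&(A[...,1]<y0+33)&(A[...,2]>112)&(A[...,2]<195)&(h[...,2]>110)]
def f(p):
    dv=np.array([p[2],1,p[3]]);dv/=np.linalg.norm(dv);w=q-[p[0],y0,p[1]];return np.linalg.norm(w-np.outer(w@dv,dv),axis=1)-28
s=least_squares(f,[601,150,-.05,-.1],loss='soft_l1',f_scale=1.5)
print("roll axis at tcp y",y0,"x,z,dx/dy,dz/dy",s.x,len(q),"y ends",np.percentile(q[:,1],[1,99]),"spindle z there",145.6+.213*(130-y0))
E
python3 f.py s5
```

```text
t 9.32 pos [599.9 101.4 156. ] rot [-3.14 -0.    1.62] F [ -2.1   1.6 -11.2] open 0.641 -> [2.78 0.15 0.7 ] -0.0002435936052476162
roll axis at tcp y 101.40747825123698 x,z,dx/dy,dz/dy [601.03 151.72  -0.01  -0.14] 277 y ends [ 72.82 133.05] spindle z there 151.6902071324865
```

Call:
drive_tool([
  [0.3,0.02,0.08,0],
  [0.3,0.02,0.07,0],
  [0.3,0.02,0.07,0],
  [0.3,0,0.065,0],
  [0.3,0,0.065,0],
  [0,0,0,0],
  [0,0,0,0],
])

```text
clock: 9.95
eef_pos: [599.5, 115.8, 152.8]
tcp_rot: [-3.14, 0.0, 1.622]
contact_force: [-4.4, -2.5, -6.2]
opening: 0.64
```

Call:
drive_tool([
  [0.3,0,0.065,0],
  [0.3,0,0.065,0],
  [0.2,0,0.04,0],
  [0.2,0,0.04,0],
  [0,0,0,0],
  [0,0,0,0],
])

```text
clock: 10.45
eef_pos: [599.2, 125.6, 151.3]
tcp_rot: [-3.141, 0.001, 1.622]
contact_force: [-5.7, -4.7, -0.8]
opening: 0.645
```

```bash
python3 f.py s6
```

```text
t 10.45 pos [599.2 125.6 151.3] rot [-3.14  0.    1.62] F [-5.7 -4.7 -0.8] open 0.645 -> [0.37 0.09 0.23] -0.00011074595237459128
roll axis at tcp y 125.58241584441116 x,z,dx/dy,dz/dy [600.48 147.    -0.05  -0.15] 276 y ends [ 94.34 154.29] spindle z there 146.54094542514042
```

Call:
drive_tool([
  [0.2,-0.05,0.04,0],
  [0.2,-0.03,0.04,0],
  [0.1,0,0.02,0],
  [0,0,0,0],
  [0,0,0,0],
])

```text
clock: 10.92
eef_pos: [598.7, 130.5, 150.5]
tcp_rot: [3.141, 0.001, 1.622]
contact_force: [-4.2, -4.8, -1.9]
opening: 0.642
```

Call:
drive_tool([
  [0.15,0,0.03,0],
  [0.15,0,0.03,0],
  [0,0,0,0],
  [0,0,0,0],
])

```text
clock: 11.25
eef_pos: [599.2, 132.8, 150.5]
tcp_rot: [3.14, 0.002, 1.622]
contact_force: [-3.7, -8.3, 3.3]
opening: 0.641
```

```bash
python3 f.py s7
```

```text
t 11.25 pos [599.2 132.8 150.5] rot [3.14 0.   1.62] F [-3.7 -8.3  3.3] open 0.641 -> [-0.35  0.06  0.15] 0.00013966663316744565
roll axis at tcp y 132.76321582758558 x,z,dx/dy,dz/dy [600.5  146.14  -0.04  -0.22] 312 y ends [105.62 164.91] spindle z there 145.01143502872426
```

Call:
drive_tool([
  [0.15,0,0.03,0],
  [0.1,0,0.02,0],
  [0,0,0,0],
  [0,0,0,0],
])

```text
clock: 11.63
eef_pos: [599.3, 134.0, 150.4]
tcp_rot: [3.14, 0.004, 1.622]
contact_force: [-3.8, -15.6, 7.6]
opening: 0.639
```

Call:
drive_tool([
  [0,0,0,0],
  [0,0,0,0],
  [0,0,0,0],
  [0,0,0,0],
  [0,0,0,0],
  [0,0,0,0],
], jaw=0.1)

```text
clock: 12.13
eef_pos: [598.5, 136.7, 148.8]
tcp_rot: [3.141, -0.0, 1.622]
contact_force: [0.1, -0.4, -0.2]
opening: 0.904
```

Call:
drive_tool([
  [0,0,-0.5,0],
  [0,0,-1.5,0],
  [0,0,-2.5,0],
  [0,0,-2.5,0],
  [0,0,-2,0],
  [0,0,-1,0],
  [0,0,0,0],
])

```text
clock: 12.72
eef_pos: [599.6, 136.7, 251.4]
tcp_rot: [3.137, -0.001, 1.622]
contact_force: [0.7, -0.4, -0.4]
opening: 0.899
```

```bash
sed -i "s/^go(.*; y0=.*/go(517.3,83.9,230,1.793); y0=130.5/" f.py; python3 f.py s8
python3 - <<'E'
from m import *
a=cv2.imread("pics/s8.png")[152:236,184:294]
p,d=cams.grab_frame("top"); np.save("pics/top8.npy",d); b=p[155:260,170:290,::-1]
im=np.hstack([cv2.resize(a,(440,336),interpolation=2),cv2.resize(b,(360,336),interpolation=2)]); cv2.imwrite("pics/c8.png",im)
E
```

```text
t 12.72 pos [599.6 136.7 251.4] rot [ 3.14 -0.    1.62] F [ 0.7 -0.4 -0.4] open 0.899 -> [-4.86 -8.5   2.1 ] -0.17110998006971223
roll axis at tcp y 130.5 x,z,dx/dy,dz/dy [599.1  143.87  -0.06  -0.22] 503 y ends [ 99.25 163.08] spindle z there 145.49349999999998
```

View pics/c8.png

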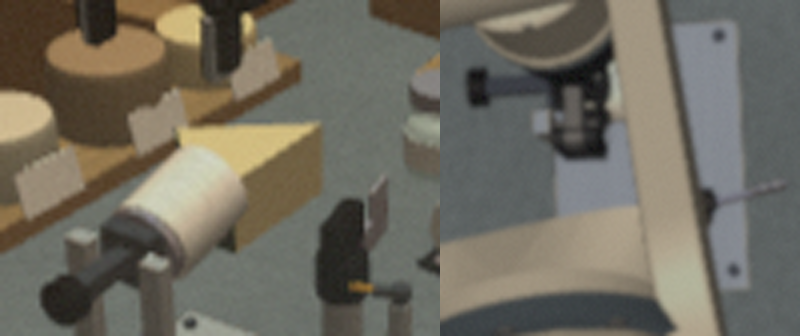

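Crop (8): the roll hangs on the spindle against the flange, slanting with it, with the fingers clear above. The fit gives a slope of -0.22 and the keeper is still open. Next is the knob.

Call:
drive_tool([
  [-0.6,-1,0,0],
  [-0.9,-1.5,0,0],
  [-0.9,-1.6,0,0],
  [-0.9,-1.6,0,0],
  [-0.9,-1.6,0,0],
  [-0.66,-1.2,0,0],
  [0,0,0,-0.085],
  [0,0,0,-0.086],
  [0,0,0,0],
  [0,0,0,0],
], jaw=0.6, force=40)

```text
clock: 13.65
eef_pos: [514.8, 83.1, 247.6]
tcp_rot: [-3.14, -0.0, 1.79]
contact_force: [-0.5, -0.0, -0.3]
opening: 0.399
```

```bash
python3 -c "
from h import *
go(517.3,83.9,143,1.793)"
```

```text
t 13.65 pos [514.8  83.1 247.6] rot [-3.1396e+00 -1.0000e-04  1.7901e+00] F [-0.5 -0.  -0.3] open 0.399 -> [ 0.02  0.28 10.46] -0.0029114995058803217
```

Call:
drive_tool([
  [0,0.25,1.5,0],
  [0,0,2.5,0],
  [0,0,2.5,0],
  [0,0,2,0],
  [0,0,1.2,0],
  [0,0,0.6,0],
  [0,0,0,0],
  [0,0,0,0],
])

```text
clock: 14.32
eef_pos: [518.3, 84.0, 145.7]
tcp_rot: [-3.141, 0.0, 1.792]
contact_force: [0.5, 0.4, -0.0]
opening: 0.401
```

Call:
drive_tool([
  [0,0,0,0],
  [0,0,0,0],
  [0,0,0,0],
  [0,0,0,0],
  [0,0,0,0],
  [0,0,0,0],
], jaw=1)

```text
clock: 14.82
eef_pos: [515.5, 83.4, 146.3]
tcp_rot: [-3.136, 0.0, 1.793]
contact_force: [-12.6, -3.2, 9.9]
opening: 0.157
```

Call:
drive_tool([
  [0,-0.2,0,0],
  [0,0,0,-0.11],
  [0,0,0,-0.12],
  [0,0,0,-0.12],
  [0,0,0,-0.12],
  [0,0,0,-0.12],
  [0,0,0,-0.12],
  [0,0,0,0],
])

```text
clock: 15.48
eef_pos: [514.5, 82.8, 146.4]
tcp_rot: [-3.139, -0.002, 2.51]
contact_force: [-8.2, -4.6, 5.9]
opening: 0.154
```

Call:
drive_tool([
  [0.05,-0.1,0,-0.11],
  [0,0,0,-0.12],
  [0,0,0,-0.12],
  [0,0,0,-0.12],
  [0,0,0,-0.12],
  [0,0,0,-0.1],
  [0,0,0,0],
  [0,0,0,0],
])

```text
clock: 16.15
eef_pos: [514.2, 81.8, 146.4]
tcp_rot: [-3.14, -0.002, -3.09]
contact_force: [-6.7, -7.3, 4.9]
opening: 0.154
```

Call:
drive_tool([
  [0,0,0,0],
  [0,0,0,0],
  [0,0,0,0],
  [0,0,0,0],
  [0,0,0,0],
], jaw=0.6)

```text
clock: 16.57
eef_pos: [515.7, 83.3, 145.9]
tcp_rot: [3.141, 0.001, -3.09]
contact_force: [-0.1, -1.5, -0.0]
opening: 0.398
```

Call:
drive_tool([
  [0,0,-0.5,0],
  [0,0,-1.5,0],
  [0,0,-2.5,0],
  [0,0,-2.5,0],
  [0,0,-2.5,0],
  [0,0,-1.5,0],
  [0,0,-0.5,0],
  [0,0,0,0],
])

```text
clock: 17.23
eef_pos: [516.1, 83.2, 262.1]
tcp_rot: [3.141, 0.003, -3.09]
contact_force: [0.5, 0.3, 0.2]
opening: 0.398
```

Call:
drive_tool([
  [1.5,0,0,0],
  [2.5,-1,0,0],
  [2.5,-2,0,0],
  [2.5,-2,0,0],
  [2,-2,0,0],
  [1,-2,0,0],
  [0,-2,0,0],
  [0,-2,0,0],
  [0,-2,0,0],
  [0,-1,0,0],
  [0,0,0,0],
])

```text
clock: 18.15
eef_pos: [403.3, -84.1, 259.7]
tcp_rot: [3.141, -0.002, -3.092]
contact_force: [-0.0, 0.8, -0.3]
opening: 0.399
```

```bash
python3 f.py s9
python3 - <<'E'
from m import *
a=cv2.imread("pics/s9.png")[152:236,184:294]
p,d=cams.grab_frame("top"); b=p[155:260,170:290,::-1]
cv2.imwrite("pics/c9.png",np.hstack([cv2.resize(a,(440,336),interpolation=2),cv2.resize(b,(360,336),interpolation=2)]))
E
```

```text
t 18.15 pos [403.3 -84.1 259.7] rot [ 3.14 -0.   -3.09] F [-0.   0.8 -0.3] open 0.399 -> [-12.22  16.21   2.96] -4.885426912735261
roll axis at tcp y 130.5 x,z,dx/dy,dz/dy [599.09 143.86  -0.06  -0.22] 504 y ends [100.83 162.82] spindle z there 145.49349999999998
```

View pics/c9.png

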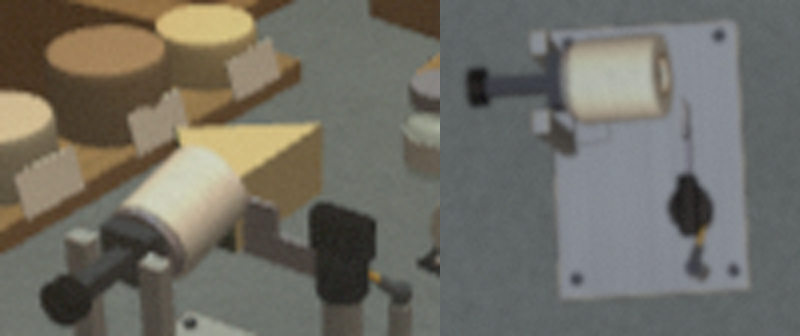

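Crop (9): the keeper arm runs from the knob at (690,205) to (687,100), along the stand's +x in front of the roll's end. The roll is against the flange and the gripper is clear. I'm handing it in.

```bash
python3 -c "
from rig import job
print(job.sign_off())"
```

```text
the job is handed in; nothing more can be done
None
```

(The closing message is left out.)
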